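# Index the panel jig: drag the teal locating key into the groove

### The arm

A 6-joint arm with a two-finger parallel gripper is mounted at the origin on the work surface. World frame = base frame: x ahead of the robot, y to its left, z up, the work surface at z = 0. Lengths are in m, angles in rad, forces in N, time in s.
With the tool pointing down it reaches from about 0.35 to 0.775 m from the base axis. Payload 7.3 kg.
Tool frame: the origin (TCP) lies midway between the tips of the shut fingers; the grasp point (between the pads) lies 19 mm behind it (robot.grip_depth is the z of the grasp point in the tool frame, in m); z points along the fingers, y is the line along which they close (so a half turn about z gives the same grasp; the last joint's range is limited). The gripper opens to 92 mm and grips with 3 to 60 N. Pads are 19 mm wide; open, the fingers measure 130 mm over their backs; the gripper's body (75 mm by 190 mm) begins 47 mm behind the grasp point.
Start: joints at [1.16, 0.342, 1.524, -0, 1.275, -0.146], TCP at [0.137, 0.507, 0.227] pointing down, gripper open.
Joint ranges: [-2.53, 2.53], [-0.77, 2.02], [0.04, 2.7], [-1, 4.14], [0.28, 2.66], [-3.11, 3.11]. Speed limits (rad/s): [2.57, 2.57, 3.14, 3.14, 3.14, 3.14].

### API

Orientations are given as [roll, pitch, yaw] about the fixed x, y, z axes, in that order (R = Rz(yaw) Ry(pitch) Rx(roll)).
In Python, from cell import robot, viewer gives the robot as it stands.
- The arm moves only by the tool step_arm, never from a script. Its argument "increments" is a list of rows, each an object with "delta_pos": the shift along the tool's x, y, z in cm, a list of three; "dr": the turn, a rotation vector about the tool's x, y, z in degrees, a list of three; "fingers": the closure, from -1 (fully open) to 1 (shut), so that 0 is half open. In form: [{"delta_pos": [tx, ty, tz], "dr": [wx, wy, wz], "fingers": fingers}, ...]. A call has exactly 5 rows; each row is the pose to reach, as a shift and turn from the pose commanded when the call began, along the tool's axes at that moment; what a row does not reach only later rows make up. A row lasts 1/8 s, in which the tool goes at most 62.5 mm and 10.7 degrees, less where a joint would pass 70% of its speed; a pose out of reach is approached as far as the arm can. A call with a gripper value outside its range is refused whole. The fingers move at their own pace and stop on an object; "newtons" is the grip in N (left out, the last holds). Time passes only in rows, so rows that repeat a pose let the fingers close, or fill a call up. It gives the time, the measured TCP pose, the force, the opening and the grip force at its end, in the units of the state.
- robot.observe(): the state, without advancing time (a new reading comes with each control period).
- viewer.read_camera(name): name is "scene" or "side" or "wrist"; returns the picture (384x512x3 uint8, red, green, blue); there is no depth.
- viewer.camera_params(name): a dict with "K" (3x3 intrinsics, pixels), "k1" (the pictures are not rectified: a ray, as slopes to the right and down, at radius r is drawn at 1 + k1 r^2 times it, then the intrinsics apply), "T" (4x4, takes a point from camera to world coordinates). Camera axes: x right, y down, z forward; pixel columns grow to the right and rows downward; lengths in m; the calibration is good to about 2 mm. A picture is of the moment at which its call begins: read the wrist's pose just before it. camera_params takes no time and is no camera call; for the wrist camera it gives the pose at the moment of the call.
- robot.hand_in(): hands the job in; it is judged then, once.
The state is a dict: "time": time; "qpos": joint angles; "qvel": joint speeds; "joint_efforts": joint torques, N m; "tool_pos": TCP position; "tool_rot": TCP orientation; "contact_force": force on the tool from outside, world axes, zero at the start; "torque": the same for the moment, N m; "opening": finger opening in m; "grip_force": force on a finger pad.
Only numpy, scipy, OpenCV 4.12 (cv2) and the standard library are available. Lean on these libraries where they do the work, as an engineer would, in place of code of your own. Each camera call takes 0.05 s, during which the arm holds its last target. There are 200 camera calls.

### The job

Set up the panel jig for the next batch: take the locating key with the teal handle, set it down upright on the yellow tape of the aluminium jig plate, and drag it along the plate, without lifting it off, until it drops into the wide cross groove. Stop there and leave it standing upright in the groove, fully down; leave the orange and grey keys where they are.

Things in the scene. Friction and masses are not known exactly. Their poses are not given: they have to be found in the camera images.
- key_teal: the key to use, loose, 0.2 kg, upright on the table: steel foot 36 x 22 mm, 30 mm tall, with a flat teal handle on top, 36 x 20 mm, from 30 to 75 mm above its underside. Origin: centre of its underside; z up, x along the 36 mm side, y across the handle's 20 mm thickness (grip along y, 55 mm above the underside). Its 36 mm side goes along the groove
- key_orange: a bystander of the same shape and size with an orange handle; leave it alone
- key_grey: a bystander of the same shape and size with a grey handle; leave it alone
- jig: fixed aluminium plate, x -60 to 60, y -80 to 180 mm, top 30 mm above the table. Cross groove along x over the full width, 40 mm wide (y -20 to 20), 16 mm deep, floor dark. Origin: on the table under the groove's middle; z up. Yellow tape across the plate at y 105 to 145 mm; bare flat metal from there to the groove (drag towards -y). Fence at x -72 to -60, 8 mm above the top
Mind the look-alikes: they are no part of the job. Leave any blue or pink look-alike of the key_teal alone.

How it is judged:
On the way, in this order (a step that is already met when the one before it is completed fails the run):
1. the teal key is set down upright on the yellow tape (its centre within 30 mm of the tape's centre line) (y of key_teal in the frame of jig between 0.095 and 0.155 m and x of key_teal in the frame of jig between -0.05 and 0.05 m and height (world z) of key_teal between 0.026 and 0.034 m and angle between key_teal's own z axis and vertical below 0.25 rad and contact force between key_teal and jig above 0.2 N), for 0.1 s.
2. it slides upright on the bare metal between the tape and the groove (y of key_teal in the frame of jig between 0.03 and 0.08 m and x of key_teal in the frame of jig between -0.05 and 0.05 m and height (world z) of key_teal between 0.026 and 0.034 m and angle between key_teal's own z axis and vertical below 0.25 rad and contact force between key_teal and jig above 0.1 N), for 0.1 s.
At the end, for the whole second after the job is handed in: the teal key stands at rest in the cross groove: underside within 4 mm of the groove's floor, centre within 15 mm of its centre line and 50 mm of the middle of its length, upright within 10 degrees; the orange and grey keys within 30 mm of their starts (height (world z) of key_teal between 0.01 and 0.018 m and y of key_teal in the frame of jig between -0.015 and 0.015 m and x of key_teal in the frame of jig between -0.05 and 0.05 m and angle between key_teal's own z axis and vertical below 0.17 rad and linear speed of key_teal below 0.02 m/s and distance of each of key_orange, key_grey from where it was at the start of the episode below 0.03 m); the robot touches nothing.
It fails at once if the teal key is lifted more than 15 mm off the plate between the tape and the groove, or over the groove (y of key_teal in the frame of jig between -0.03 and 0.08 m and x of key_teal in the frame of jig between -0.06 and 0.06 m and height (world z) of key_teal above 0.045 m).
It fails at once if the orange or the grey key is moved by more than 30 mm or knocked over (distance of any of key_orange, key_grey from where it was at the start of the episode above 0.03 m or angle between any of key_orange, key_grey's own z axis and vertical above 0.6 rad).
It also fails if it takes over 46 s, if anything falls off the work surface, if the arm or the gripper's body presses on something with over 40 N, if the wrist force passes 120 N, or if a joint passes its speed limit or range.

## Working session

There is one attempt and no reset: what is moved stays moved. The work goes in short steps, Python scripts to look and compute and a tool call to move; the robot and the scene stay as the last step left them, time stands still between calls to the robot, and variables do not carry over. Pictures are saved under pics/ and viewed, at most 10 in all, crops included, and the job is handed in when it is done.

Besides the shell and the picture viewer there is one more tool, called after "Request:" as a command line: name --argument value ..., lists and objects as JSON in quotes. step_arm: Moves the arm, as the interface text tells. Its arguments: {"type":"object","properties":{"increments":{"type":"array"},"newtons":{"type":"number"}},"required":["increments"]}

```bash
mkdir -p pics; python3 - <<'E'
from cell import robot, viewer
import cv2,numpy as np
s=robot.observe();print(s)
for n in("scene","side"):
    im=viewer.read_camera(n);cv2.imwrite(f"pics/{n}0.png",cv2.resize(im[:,:,::-1],(800,600)));np.save(f"pics/{n}0.npy",im)
    p=viewer.camera_params(n);print(n,p)
E
```

```text
{'time': 0.0, 'qpos': array([ 1.15999150e+00,  3.42729652e-01,  1.52502163e+00,  1.76601181e-05,
        1.27542076e+00, -1.45981275e-01]), 'qvel': array([ 0.00073366, -0.00038422, -0.00112344,  0.00121655,  0.00120042,
        0.00020681]), 'joint_efforts': array([ 1.07828469e-03, -4.31253612e+01, -2.44220495e+01,  7.16891815e-02,
        5.60832547e-02, -9.79618085e-05]), 'tool_pos': array([0.13720888, 0.50632226, 0.22603977]), 'tool_rot': array([-3.14003252e+00, -2.46450475e-04,  2.87676376e+00]), 'contact_force': array([-0.82756097, -0.19992659, -0.93635297]), 'torque': array([-0.0013761 ,  0.02798234, -0.00506745]), 'grip_force': 0.0, 'opening': 0.09191596987438823}
scene {'K': array([[438.56620873,   0.        , 248.06288306],
       [  0.        , 438.56620873, 190.5863104 ],
       [  0.        ,   0.        ,   1.        ]]), 'k1': -0.07348099100126544, 'T': array([[ 0.07093879,  0.57425789, -0.81559522,  1.27193645],
       [ 0.99747703, -0.03863022,  0.05955908,  0.02140376],
       [ 0.00269564, -0.81776255, -0.57554943,  0.55643889],
       [ 0.        ,  0.        ,  0.        ,  1.        ]])}
side {'K': array([[396.0664528 ,   0.        , 258.41293198],
       [  0.        , 396.0664528 , 194.44951598],
       [  0.        ,   0.        ,   1.        ]]), 'k1': -0.13532368236866651, 'T': array([[ 9.53742778e-01, -2.17330790e-01,  2.07706624e-01,
         4.12448469e-01],
       [-3.00622908e-01, -6.87736608e-01,  6.60790607e-01,
        -3.93208545e-01],
       [-7.62695579e-04, -6.92665638e-01, -7.21258437e-01,
         5.48453627e-01],
       [ 0.00000000e+00,  0.00000000e+00,  0.00000000e+00,
         1.00000000e+00]])}
```

View pics/scene0.png

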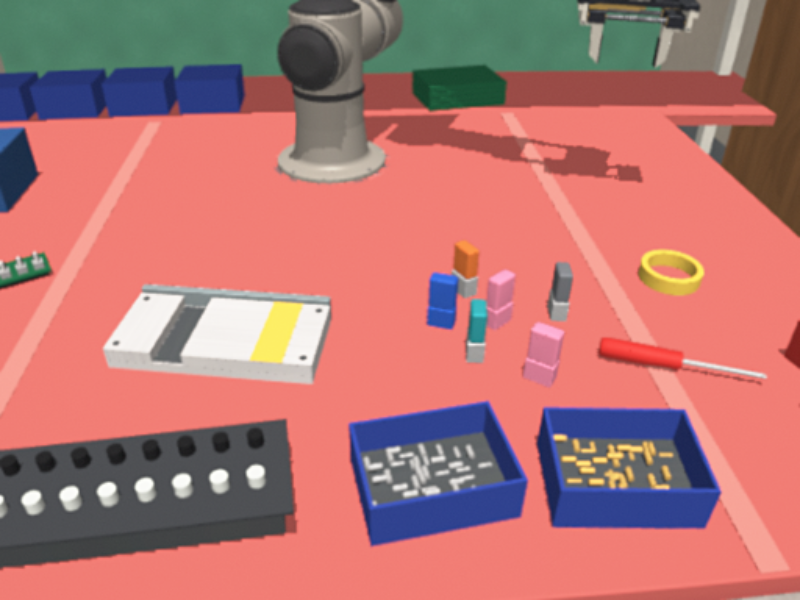

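View pics/side0.png

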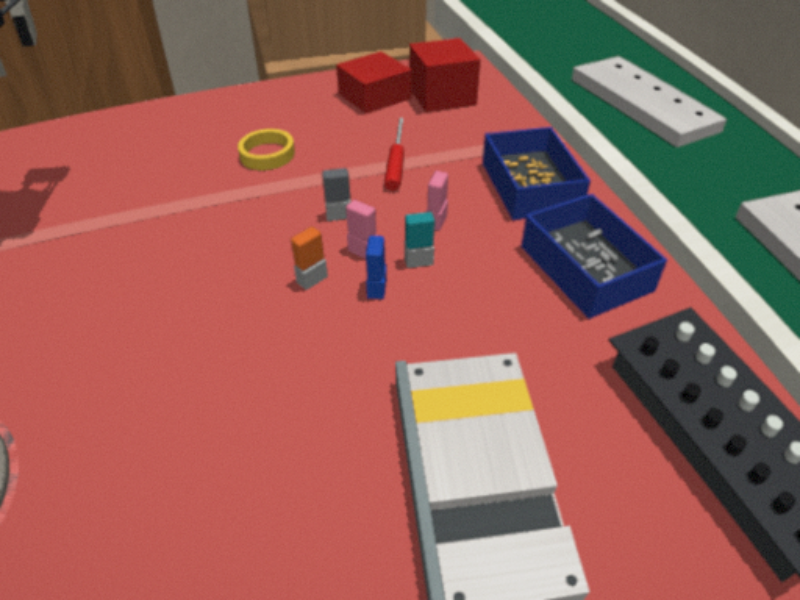

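Candidates in the scene picture (800x600): teal/grey-foot (477,330), blue (442,300), pink (500,298) and (544,352), orange (466,268), grey (561,290). The one at (477,330), which is (420,238) in the side view, is the only one with a teal handle on a steel foot. Next I confirm it in a crop and fit the poses.

```bash
cat > h.py <<'E'
import numpy as np,cv2
from scipy.optimize import minimize
from scipy.spatial.transform import Rotation as R
S=4
def proj(p,P):
    q=(np.c_[P,np.ones(len(P))]@np.linalg.inv(p["T"]).T)[:,:3]; s=q[:,:2]/q[:,2:]
    s=s*(1+p["k1"]*(s**2).sum(1,keepdims=True)); return s@p["K"][:2,:2].T+p["K"][:2,2]
def hsv(im): return cv2.cvtColor(cv2.resize(im,None,fx=S,fy=S,interpolation=cv2.INTER_CUBIC),cv2.COLOR_RGB2HSV)
def biggest(m):
    n,l,st,_=cv2.connectedComponentsWithStats(m); return (l==1+np.argmax(st[1:,4])).astype(np.uint8)
def box(x0,x1,y0,y1,z0,z1): return np.array([[x,y,z] for x in(x0,x1) for y in(y0,y1) for z in(z0,z1)],float)
def hull(p,B,v,z=0.):
    c,s=np.cos(v[2]),np.sin(v[2]); W=B@np.array([[c,s,0],[-s,c,0],[0,0,1]])+[v[0],v[1],z]
    h=cv2.convexHull(((proj(p,W)+.5)*S-.5).astype(np.float32))
    m=np.zeros((384*S,512*S),np.uint8); cv2.fillConvexPoly(m,np.round(h*16).astype(np.int32),1,shift=4); return m
def fit(ps,items,v0,z=0.):
    def cost(v): 
        t=0
        for p,ms in zip(ps,items):
            for B,m in ms: 
                h=hull(p,B,v,z); t+=1-(h&m).sum()/max(1,(h|m).sum())
        return t
    best=None
    for dy in(-.4,0,.4):
        v=np.array(v0)+[0,0,dy]
        r=minimize(cost,v,method="Nelder-Mead",options=dict(initial_simplex=v+np.array([[0,0,0],[.02,0,0],[0,.02,0],[0,0,.25]]),xatol=1e-5,fatol=1e-5,maxiter=200))
        if best is None or r.fun<best.fun: best=r
    return best.x,best.fun
def teal(im):
    h=hsv(im); return biggest(cv2.inRange(h,(80,120,50),(97,255,255))//255)
def yel(im): 
    h=hsv(im); h[:, :]=h; return cv2.inRange(h,(21,120,120),(33,255,255))//255
HAND=box(-.018,.018,-.010,.010,.03,.075)
TAPE=box(-.06,.06,.105,.145,.03,.03)
E
python3 - <<'E'
from cell import viewer
from h import *
ns=("scene","side");ps=[viewer.camera_params(n) for n in ns];ims=[np.load(f"pics/{n}0.npy") for n in ns]
def ray(p,u,z):
    s=(np.array(u)/1.5625-p["K"][:2,2])/p["K"][0,0]; s=s*(1-p["k1"]*(s@s)); d=p["T"][:3,:3]@np.r_[s,1];o=p["T"][:3,3]
    return (o+d*(z-o[2])/d[2])[:2]
k0=ray(ps[0],(477,315),.055);t0=ray(ps[0],(277,332),.03);g0=ray(ps[0],(183,332),.02)
print(k0,t0,g0)
tm=[teal(i) for i in ims]; print([m.sum()/16 for m in tm])
k,c=fit(ps,[[(HAND,m)] for m in tm],[*k0,0]);print("key",k,np.degrees(k[2]),c)
for i in(0,1):print(" single",fit([ps[i]],[[(HAND,tm[i])]],k))
ym=[]
for im,(u,v) in zip(ims,((277,332),(472,402))):
    m=yel(im);n,l=cv2.connectedComponents(m);ym.append((l==l[int(v*S/1.5625),int(u*S/1.5625)]).astype(np.uint8))
print([m.sum()/16 for m in ym])
d=t0-g0; yaw=np.arctan2(-d[0],d[1])
j,c=fit(ps,[[(TAPE,m)] for m in ym],[*g0,yaw]);print("jig",j,np.degrees(j[2]),c)
for i in(0,1):print(" single",fit([ps[i]],[[(TAPE,ym[i])]],j))
vis=[]
for im,p in zip(ims,ps):
    b=cv2.resize(im[:,:,::-1],None,fx=S,fy=S,interpolation=cv2.INTER_CUBIC).copy()
    for B,v in((HAND,k),(box(-.018,.018,-.011,.011,0,.03),k),(TAPE,j),(box(-.06,.06,-.08,.18,.03,.03),j),(box(-.06,.06,-.02,.02,.03,.03),j)):
        cv2.drawContours(b,cv2.findContours(hull(p,B,v),0,2)[0],-1,(255,0,255),1)
    vis.append(b)
a=vis[0][600:1000,220:1320];b=vis[1][500:1536,600:1500]
ka=vis[0][720:960,1140:1340];kb=vis[1][500:740,980:1180]
top=np.hstack([cv2.resize(ka,(250,300)),cv2.resize(kb,(250,300)),cv2.resize(b,(300,300))])
cv2.imwrite("pics/fit0.png",np.vstack([top,cv2.resize(a,(800,291))]))
E
```

```text
[0.60542085 0.18038963] [ 0.59065694 -0.06709061] [ 0.56990756 -0.18902037]
[np.float64(247.5625), np.float64(351.25)]
key [ 0.61081142  0.17992708 -0.24908983] -14.271795893470797 0.49858274115273316
 single (array([ 0.60830316,  0.18052265, -0.23712452]), np.float64(0.2492418498862775))
 single (array([ 0.61428625,  0.1798031 , -0.35254669]), np.float64(0.23003151116591314))
[np.float64(715.0), np.float64(1474.5625)]
jig [ 0.56438535 -0.19026317 -0.17452344] -9.999456571555957 0.15583797475720818
 single (array([ 0.56438535, -0.19026317, -0.17452344]), np.float64(0.08667518772966931))
 single (array([ 0.56355363, -0.18961639, -0.18148275]), np.float64(0.06721227217016568))
```

View pics/fit0.png

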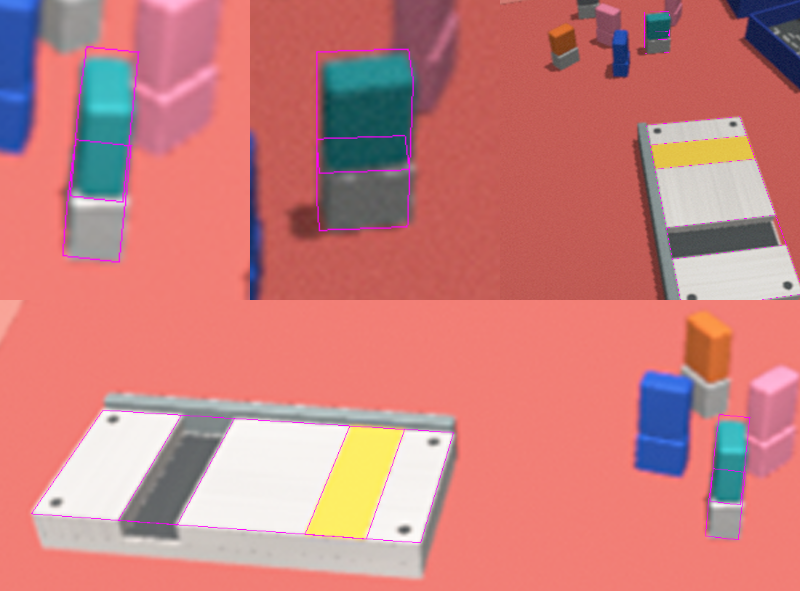

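The crop confirms the teal handle on a steel foot, and the jig fit lies on its edges. I'll tighten the key mask and work out the approach and the clearance to the neighbours.

```bash
cat >> h.py <<'E'
def teal(im):
    b=cv2.resize(im,None,fx=S,fy=S,interpolation=cv2.INTER_CUBIC).astype(int)
    h=hsv(im); return biggest(((b[...,1]-b[...,0]>5)&(b[...,1]-b[...,2]>-25)&(h[...,1]>50)).astype(np.uint8))
def rel(s,pos,yaw):
    "shift (cm) and turn (deg) in tool axes to a tool-down pose"
    T=R.from_euler("xyz",s["tool_rot"]); D=R.from_euler("xyz",[np.pi,0,yaw])
    return np.round(T.inv().apply(np.array(pos)-s["tool_pos"])*100,2),np.round((T.inv()*D).as_rotvec(degrees=True),2)
E
python3 - <<'E'
from cell import viewer,robot
from h import *
ns=("scene","side");ps=[viewer.camera_params(n) for n in ns];ims=[np.load(f"pics/{n}0.npy") for n in ns]
tm=[teal(i) for i in ims]; print([m.sum()/16 for m in tm])
k,c=fit(ps,[[(HAND,m)] for m in tm],[.611,.18,-.25]);print("key",k,np.degrees(k[2]),c)
for i in(0,1):print(" single",fit([ps[i]],[[(HAND,tm[i])]],k))
p=ps[0]
for n,u in dict(blue=(442,278),pink1=(501,275),pink2=(546,328),orange=(466,247),grey=(563,267)).items():
    s=(np.array(u)/1.5625-p["K"][:2,2])/p["K"][0,0]; s=s*(1-p["k1"]*(s@s)); d=p["T"][:3,:3]@np.r_[s,1];o=p["T"][:3,3]
    q=(o+d*(.075-o[2])/d[2])[:2]; c_,s_=np.cos(k[2]),np.sin(k[2]); print(n,q,"in key frame mm",np.array([[c_,s_],[-s_,c_]])@(q-k[:2])*1000)
s=robot.observe(); W=viewer.camera_params("wrist"); print(np.linalg.inv(np.r_[np.c_[R.from_euler("xyz",s["tool_rot"]).as_matrix(),s["tool_pos"]],[[0,0,0,1]]])@W["T"],W["K"],W["k1"])
print(rel(s,[*k[:2],.22],k[2]+np.pi))
E
```

```text
[np.float64(8168.4375), np.float64(12109.25)]
key [ 0.611  0.18  -0.65 ] -37.24225668350351 2.0
 single (array([ 0.611,  0.18 , -1.05 ]), np.float64(1.0))
 single (array([ 0.611,  0.18 , -1.05 ]), np.float64(1.0))
blue [0.55065335 0.1434903 ] in key frame mm [-25.94581683 -65.58575902]
pink1 [0.54872416 0.22023882] in key frame mm [-73.9287736   -5.65501351]
pink2 [0.6624085  0.24936065] in key frame mm [-1.05065068 86.32861521]
orange [0.47654298 0.18673939] in key frame mm [-111.11764115  -76.00644639]
grey [0.53511313 0.30590976] in key frame mm [-136.61118524   54.30902133]
[[ 2.31816837e-04 -9.61364090e-01 -2.75279915e-01  7.36868505e-02]
 [ 9.99999771e-01  3.97702222e-04 -5.46788353e-04 -5.86464050e-04]
 [ 6.35142121e-04 -2.75279726e-01  9.61363963e-01 -1.58512044e-01]
 [ 0.00000000e+00  0.00000000e+00  0.00000000e+00  1.00000000e+00]] [[296.20054037   0.         254.24958983]
 [  0.         296.20054037 191.87781694]
 [  0.           0.           1.        ]] -0.002295051636034679
(array([-54.27, -19.1 ,   0.63]), array([-0.08,  0.  , 22.07]))
```

Request:
step_arm --increments '[{"delta_pos": [-5.4, -1.9, 0], "dr": [0, 0, 0], "fingers": 0}, {"delta_pos": [-10.8, -3.8, 0], "dr": [0, 0, 0], "fingers": 0}, {"delta_pos": [-16.2, -5.7, 0], "dr": [0, 0, 0], "fingers": 0}, {"delta_pos": [-21.6, -7.6, 0], "dr": [0, 0, 0], "fingers": 0}, {"delta_pos": [-27.0, -9.5, 0], "dr": [0, 0, 0], "fingers": 0}]' --newtons 25

```text
time: 0.72
tool_pos: [0.3743, 0.3431, 0.2265]
tool_rot: [-3.141, -0.0, 2.877]
contact_force: [0.4, 0.6, -0.8]
opening: 0.0478
grip_force: 0.0
```

Request:
step_arm --increments '[{"delta_pos": [-6, -2.1, 0], "dr": [0, 0, 0], "fingers": 0}, {"delta_pos": [-12, -4.2, 0], "dr": [0, 0, 0], "fingers": 0}, {"delta_pos": [-18, -6.3, 0], "dr": [0, 0, 0], "fingers": 0}, {"delta_pos": [-23, -8.4, 0], "dr": [0, 0, 0], "fingers": 0}, {"delta_pos": [-25.0, -9.5, 0], "dr": [0, 0, 0], "fingers": 0}]'

```text
time: 1.35
tool_pos: [0.5913, 0.1848, 0.2256]
tool_rot: [-3.141, -0.001, 2.874]
contact_force: [-0.2, 0.1, -0.9]
opening: 0.0461
grip_force: 0.0
```

```bash
python3 - <<'E'
from cell import viewer,robot
from h import *
s=robot.observe();print(s["tool_pos"],s["tool_rot"],s["opening"],s["time"])
p=viewer.camera_params("wrist");im=viewer.read_camera("wrist");np.save("pics/w1.npy",im);np.save("pics/w1T.npy",p["T"])
b=cv2.resize(im[:,:,::-1],(800,600));cv2.imwrite("pics/w1.png",b)
print(proj(p,np.array([[.611,.18,.075],[.611,.18,0]]))*1.5625)
E
```

```text
[0.59129569 0.18479537 0.22558891] [-3.14084201e+00 -9.55764739e-04  2.87391656e+00] 0.04614659894236176 1.35
[[399.34375732 307.50473652]
 [399.08414258 281.99986104]]
```

View pics/w1.png

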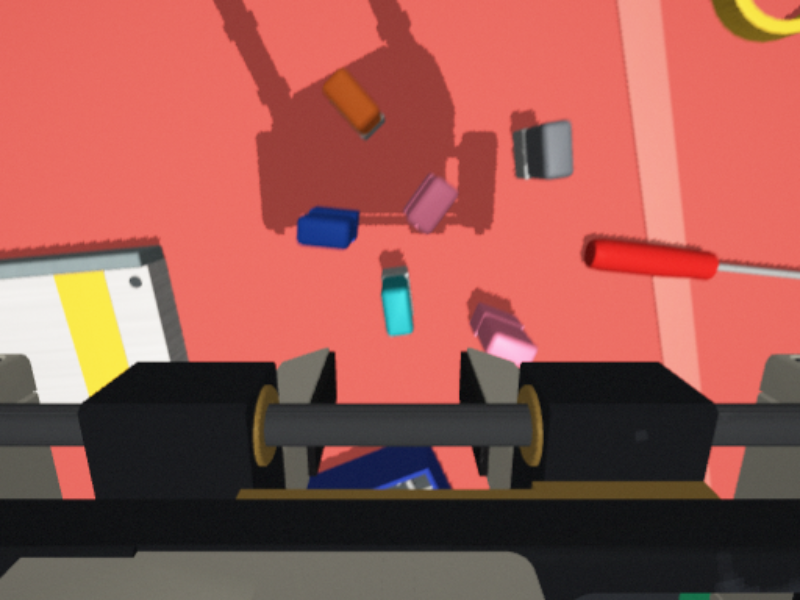

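The wrist view shows the teal key at (397,305), its long side nearly along the image's vertical. Blue (328,228) and the pinks (430,203) and (503,335) stand clear of the half-open fingers. I refine its pose with all three views.

```bash
cat >> h.py <<'E'
def teal(im,c):
    b=cv2.resize(im,None,fx=S,fy=S,interpolation=cv2.INTER_CUBIC).astype(int); w=np.zeros(b.shape[:2],bool)
    x,y=(np.array(c)*S).astype(int); w[max(0,y-110):y+110,max(0,x-75):x+75]=1
    return biggest((w&(b[...,1]-b[...,0]>5)&(b[...,1]-b[...,2]>-30)&(hsv(im)[...,1]>80)).astype(np.uint8))
E
python3 - <<'E'
from cell import viewer,robot
from h import *
ns=("scene","side","wrist");ps=[viewer.camera_params(n) for n in ns];ims=[np.load(f"pics/{n}.npy") for n in("scene0","side0","w1")]
ps[2]["T"]=np.load("pics/w1T.npy")
tm=[teal(i,proj(p,np.array([[.611,.18,.055]]))[0]) for i,p in zip(ims,ps)]; print([m.sum()/16 for m in tm])
k,c=fit(ps,[[(HAND,m)] for m in tm],[.611,.18,-.25]);print("key",k,np.degrees(k[2]),c)
for i in(0,1,2):print(" single",fit([ps[i]],[[(HAND,tm[i])]],k))
s=robot.observe();print(rel(s,[*k[:2],.036],k[2]+np.pi))
E
```

```text
[np.float64(265.3125), np.float64(371.1875), np.float64(621.0625)]
key [ 0.61262734  0.17836847 -0.2175792 ] -12.466370144523461 0.6081289764470091
 single (array([ 0.60900408,  0.18025967, -0.23421538]), np.float64(0.1961749668623367))
 single (array([ 0.61217653,  0.17964799, -0.30581396]), np.float64(0.1790157589162289))
 single (array([ 0.61365687,  0.17736061, -0.18974604]), np.float64(0.16803415941058275))
(array([-2.12,  0.06, 18.96]), array([-0.07, -0.01, -2.91]))
```

Request:
step_arm --increments '[{"delta_pos": [-2.1, 0, 3], "dr": [0, 0, -4], "fingers": 0}, {"delta_pos": [-2.1, 0, 8], "dr": [0, 0, -4], "fingers": 0}, {"delta_pos": [-2.1, 0, 12], "dr": [0, 0, -4], "fingers": 0}, {"delta_pos": [-2.1, 0, 13], "dr": [0, 0, -4], "fingers": 0}, {"delta_pos": [-2.1, 0, 13], "dr": [0, 0, -4], "fingers": 0}]'

```text
time: 2.02
tool_pos: [0.6096, 0.1825, 0.0972]
tool_rot: [3.141, -0.0, 2.947]
contact_force: [-1.0, -0.1, -0.1]
opening: 0.0461
grip_force: 0.0
```

```bash
python3 - <<'E'
from cell import viewer,robot
from h import *
s=robot.observe();print(s["tool_pos"],s["tool_rot"],s["opening"],s["time"])
ims=[viewer.read_camera(n)[:,:,::-1] for n in("scene","side","wrist")]
v=[]
for im,n in zip(ims,("scene","side","wrist")):
    u=proj(viewer.camera_params(n),np.array([[.612,.179,.06]]))[0]; x,y=np.clip(u.astype(int),45,[466,338]); v.append(cv2.resize(im[y-45:y+45,x-44:x+44],(264,270)))
cv2.imwrite("pics/pre.png",np.hstack(v))
E
```

```text
[0.60960411 0.18246258 0.09724376] [ 3.14139981e+00 -8.08302063e-05  2.94736889e+00] 0.04609023314828624 2.025
```

View pics/pre.png

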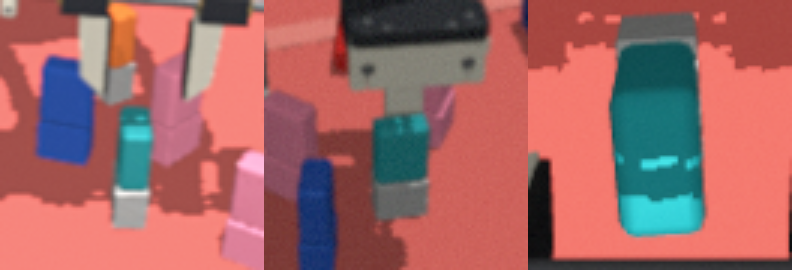

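The crop shows the fingers straddling the teal key, with the neighbours clear. A small correction, then down and grip.

Request:
step_arm --increments '[{"delta_pos": [-0.3, -0.3, 2], "dr": [0, 0, 0], "fingers": 0}, {"delta_pos": [-0.3, -0.3, 4], "dr": [0, 0, 0], "fingers": 0}, {"delta_pos": [-0.3, -0.3, 5.5], "dr": [0, 0, 0], "fingers": 0}, {"delta_pos": [-0.3, -0.3, 6.1], "dr": [0, 0, 0], "fingers": 0}, {"delta_pos": [-0.3, -0.3, 6.1], "dr": [0, 0, 0], "fingers": 0}]'

```text
time: 2.8
tool_pos: [0.6123, 0.1783, 0.036]
tool_rot: [3.141, 0.0, 2.947]
contact_force: [-0.4, -0.2, -0.3]
opening: 0.0461
grip_force: 0.0
```

Request:
step_arm --increments '[{"delta_pos": [0, 0, 0], "dr": [0, 0, 0], "fingers": 0.5}, {"delta_pos": [0, 0, 0], "dr": [0, 0, 0], "fingers": 0.7}, {"delta_pos": [0, 0, 0], "dr": [0, 0, 0], "fingers": 1}, {"delta_pos": [0, 0, 0], "dr": [0, 0, 0], "fingers": 1}, {"delta_pos": [0, 0, 0], "dr": [0, 0, 0], "fingers": 1}]' --newtons 30

```text
time: 3.42
tool_pos: [0.6124, 0.1784, 0.0361]
tool_rot: [3.141, 0.001, 2.947]
contact_force: [-0.2, 1.3, 2.7]
opening: 0.0201
grip_force: 29.7
```

Request:
step_arm --increments '[{"delta_pos": [0, 0, -1], "dr": [0, 0, 0], "fingers": 1}, {"delta_pos": [0, 0, -4], "dr": [0, 0, 0], "fingers": 1}, {"delta_pos": [0, 0, -8], "dr": [0, 0, 0], "fingers": 1}, {"delta_pos": [0, 0, -10.5], "dr": [0, 0, 0], "fingers": 1}, {"delta_pos": [0, 0, -10.5], "dr": [0, 0, 0], "fingers": 1}]'

```text
time: 4.05
tool_pos: [0.6132, 0.1784, 0.143]
tool_rot: [3.14, 0.004, 2.947]
contact_force: [0.2, 0.6, -3.1]
opening: 0.0196
grip_force: 29.7
```

```bash
python3 - <<'E'
from cell import viewer,robot
from h import *
s=robot.observe();print(s["tool_pos"],s["tool_rot"],s["opening"],s["time"])
ns=("scene","side","wrist");ims=[viewer.read_camera(n) for n in ns];ps=[viewer.camera_params(n) for n in ns]
z=s["tool_pos"][2]-.036
tm=[teal(i,proj(p,np.array([[*s["tool_pos"][:2],z+.055]]))[0]) for i,p in zip(ims,ps)]; print([m.sum()/16 for m in tm])
k=[*s["tool_pos"][:2],s["tool_rot"][2]-np.pi]
# jig from the wrist picture too
p=ps[2];b=ims[2][:,:,::-1];B=cv2.resize(b,None,fx=S,fy=S).copy()
j=np.array([.5643,-.1902,-.1745])
for Q in(TAPE,box(-.06,.06,-.08,.18,.03,.03)):cv2.drawContours(B,cv2.findContours(hull(p,Q,j),0,2)[0],-1,(255,0,255),3)
cv2.drawContours(B,cv2.findContours(hull(p,box(-.018,.018,-.01,.01,.03,.075),k,z),0,2)[0],-1,(255,0,255),3)
cv2.imwrite("pics/lift.png",cv2.resize(B,(800,600),interpolation=cv2.INTER_AREA))
c,t=np.cos(j[2]),np.sin(j[2]);q=j[:2]+np.array([[c,-t],[t,c]])@[0,.127];print(q,rel(s,[*q,.14],np.pi+j[2]))
E
```

```text
[0.61318897 0.17838029 0.14296235] [3.14007251 0.00398582 2.9465693 ] 0.019574954815394938 4.05
[np.float64(327.6875), np.float64(27.375), np.float64(948.25)]
[ 0.5863492  -0.06512869] (array([ -2.08, -24.41,   0.27]), array([ 0.08,  0.23, -1.18]))
```

View pics/lift.png

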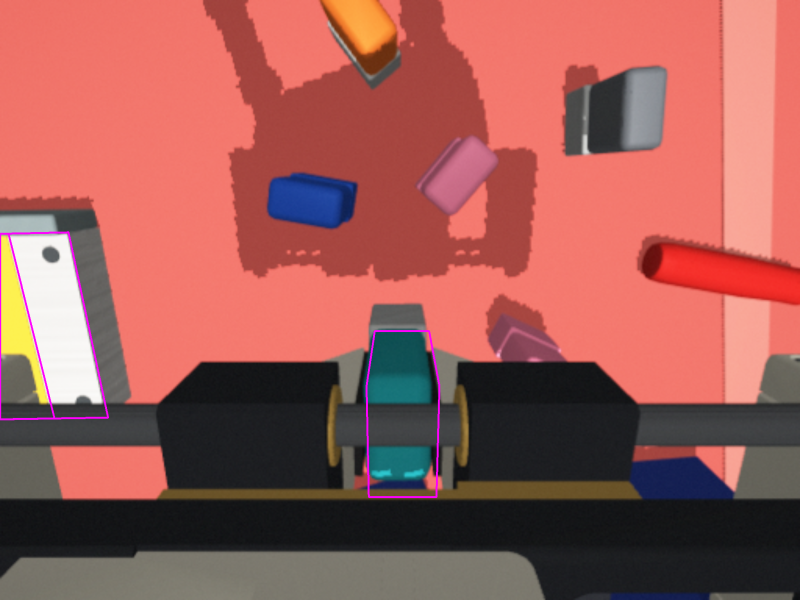

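The wrist view shows the key upright between the fingers with its outline at (400,410) on the prediction. The bystanders have not moved. Now over to the tape.

Request:
step_arm --increments '[{"delta_pos": [-0.4, -4, 0], "dr": [0, 0, -1], "fingers": 1}, {"delta_pos": [-0.8, -9, 0], "dr": [0, 0, -1.2], "fingers": 1}, {"delta_pos": [-1.3, -14, 0], "dr": [0, 0, -1.2], "fingers": 1}, {"delta_pos": [-1.8, -19, 0], "dr": [0, 0, -1.2], "fingers": 1}, {"delta_pos": [-2.1, -23, 0], "dr": [0, 0, -1.2], "fingers": 1}]'

```text
time: 4.82
tool_pos: [0.587, -0.0533, 0.1389]
tool_rot: [3.142, -0.003, 2.967]
contact_force: [-0.0, -0.1, -3.4]
opening: 0.0201
grip_force: 29.7
```

Request:
step_arm --increments '[{"delta_pos": [0, -1, 1], "dr": [0, 0, 0], "fingers": 1}, {"delta_pos": [0, -1.4, 3], "dr": [0, 0, 0], "fingers": 1}, {"delta_pos": [0, -1.4, 5], "dr": [0, 0, 0], "fingers": 1}, {"delta_pos": [0, -1.4, 6], "dr": [0, 0, 0], "fingers": 1}, {"delta_pos": [0, -1.4, 6.2], "dr": [0, 0, 0], "fingers": 1}]'

```text
time: 5.45
tool_pos: [0.5852, -0.0645, 0.0774]
tool_rot: [3.141, -0.002, 2.968]
contact_force: [-0.9, -0.1, -2.0]
opening: 0.0198
grip_force: 29.7
```

```bash
python3 - <<'E'
from cell import viewer,robot
from h import *
s=robot.observe();print(s["tool_pos"],s["tool_rot"],s["contact_force"],s["time"])
ns=("scene","side");ims=[viewer.read_camera(n) for n in ns];ps=[viewer.camera_params(n) for n in ns]
j=np.array([.5643,-.1902,-.1745]);c,t=np.cos(j[2]),np.sin(j[2]);Rj=np.array([[c,-t],[t,c]])
print("tcp in jig",Rj.T@(s["tool_pos"][:2]-j[:2]))
v=[]
for im,p in zip(ims,ps):
    x,y=proj(p,np.array([[*(j[:2]+Rj@[0,.08]),.05]]))[0].astype(int);y=min(y,304);v.append(cv2.resize(im[y-80:y+80,x-80:x+80,::-1],(400,400),interpolation=cv2.INTER_CUBIC))
cv2.imwrite("pics/tape.png",np.hstack(v))
q=j[:2]+Rj@[0,.127];print(rel(s,[*q,.066],np.pi+j[2]))
E
```

```text
[ 0.58520177 -0.06449911  0.07743992] [ 3.14118934e+00 -2.38047151e-03  2.96825062e+00] [-0.85093051 -0.13331834 -2.01024881] 5.45
tcp in jig [-0.00123931  0.1274208 ]
(array([-0.13, -0.04,  1.14]), array([ 0.02, -0.14,  0.07]))
```

View pics/tape.png

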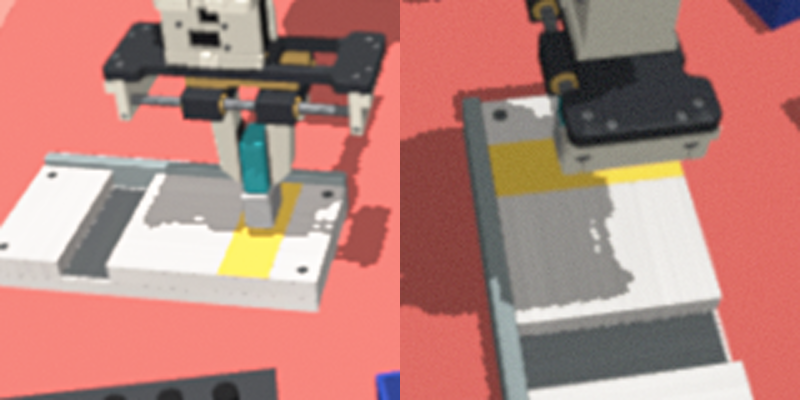

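The scene crop shows the key's foot at (262,210), just above the yellow tape and near mid-width. Lowering slowly to contact.

Request:
step_arm --increments '[{"delta_pos": [0, 0, 0.5], "dr": [0, 0, 0], "fingers": 1}, {"delta_pos": [0, 0, 0.8], "dr": [0, 0, 0], "fingers": 1}, {"delta_pos": [0, 0, 0.9], "dr": [0, 0, 0], "fingers": 1}, {"delta_pos": [0, 0, 1.0], "dr": [0, 0, 0], "fingers": 1}, {"delta_pos": [0, 0, 1.1], "dr": [0, 0, 0], "fingers": 1}]'

```text
time: 6.18
tool_pos: [0.5859, -0.0653, 0.0677]
tool_rot: [3.142, 0.0, 2.968]
contact_force: [-0.0, -0.2, -2.4]
opening: 0.0195
grip_force: 29.7
```

Request:
step_arm --increments '[{"delta_pos": [0, 0, 0], "dr": [0, 0, 0], "fingers": 1}, {"delta_pos": [0, 0, 0.05], "dr": [0, 0, 0], "fingers": 1}, {"delta_pos": [0, 0, 0.05], "dr": [0, 0, 0], "fingers": 1}, {"delta_pos": [0, 0, 0.1], "dr": [0, 0, 0], "fingers": 1}, {"delta_pos": [0, 0, 0.1], "dr": [0, 0, 0], "fingers": 1}]'

```text
time: 6.8
tool_pos: [0.5858, -0.0652, 0.0667]
tool_rot: [3.141, -0.0, 2.968]
contact_force: [-0.7, -0.2, -1.9]
opening: 0.0198
grip_force: 29.7
```

Request:
step_arm --increments '[{"delta_pos": [0, 0, 0.05], "dr": [0, 0, 0], "fingers": 1}, {"delta_pos": [0, 0, 0.1], "dr": [0, 0, 0], "fingers": 1}, {"delta_pos": [0, 0, 0.1], "dr": [0, 0, 0], "fingers": 1}, {"delta_pos": [0, 0, 0.15], "dr": [0, 0, 0], "fingers": 1}, {"delta_pos": [0, 0, 0.15], "dr": [0, 0, 0], "fingers": 1}]'

```text
time: 7.42
tool_pos: [0.5859, -0.0653, 0.0661]
tool_rot: [3.142, 0.001, 2.968]
contact_force: [-2.9, -0.6, 6.5]
opening: 0.0199
grip_force: 29.7
```

Request:
step_arm --increments '[{"delta_pos": [0, -0.3, 0], "dr": [0, 0, 0], "fingers": 1}, {"delta_pos": [0, -0.8, 0], "dr": [0, 0, 0], "fingers": 1}, {"delta_pos": [0, -1.4, 0], "dr": [0, 0, 0], "fingers": 1}, {"delta_pos": [0, -2.0, 0], "dr": [0, 0, 0], "fingers": 1}, {"delta_pos": [0, -2.5, 0], "dr": [0, 0, 0], "fingers": 1}]'

```text
time: 8.05
tool_pos: [0.5825, -0.0893, 0.0661]
tool_rot: [3.14, 0.003, 2.967]
contact_force: [0.8, 5.2, 5.3]
opening: 0.02
grip_force: 29.7
```

Contact is holding (about 7 N normal, 5 N drag). Continuing.

Request:
step_arm --increments '[{"delta_pos": [0, -0.6, 0], "dr": [0, 0, 0], "fingers": 1}, {"delta_pos": [0, -1.2, 0], "dr": [0, 0, 0], "fingers": 1}, {"delta_pos": [0, -1.8, 0], "dr": [0, 0, 0], "fingers": 1}, {"delta_pos": [0, -2.4, 0], "dr": [0, 0, 0], "fingers": 1}, {"delta_pos": [0, -3.0, 0], "dr": [0, 0, 0], "fingers": 1}]'

```text
time: 8.68
tool_pos: [0.5773, -0.1188, 0.0661]
tool_rot: [3.14, 0.003, 2.967]
contact_force: [0.1, 5.1, 4.8]
opening: 0.0202
grip_force: 29.7
```

Request:
step_arm --increments '[{"delta_pos": [0, -0.5, 0], "dr": [0, 0, 0], "fingers": 1}, {"delta_pos": [0, -1.0, 0], "dr": [0, 0, 0], "fingers": 1}, {"delta_pos": [0, -1.5, 0], "dr": [0, 0, 0], "fingers": 1}, {"delta_pos": [0, -2.0, 0], "dr": [0, 0, 0], "fingers": 1}, {"delta_pos": [0, -2.5, 0], "dr": [0, 0, 0], "fingers": 1}]'

```text
time: 9.3
tool_pos: [0.5729, -0.1434, 0.0661]
tool_rot: [3.14, 0.002, 2.967]
contact_force: [0.9, 5.8, 5.5]
opening: 0.0199
grip_force: 29.8
```

Request:
step_arm --increments '[{"delta_pos": [0, -0.5, 0], "dr": [0, 0, 0], "fingers": 1}, {"delta_pos": [0, -1.0, 0], "dr": [0, 0, 0], "fingers": 1}, {"delta_pos": [0, -1.5, 0], "dr": [0, 0, 0], "fingers": 1}, {"delta_pos": [0, -2.0, 0], "dr": [0, 0, 0], "fingers": 1}, {"delta_pos": [0, -2.5, 0], "dr": [0, 0, 0], "fingers": 1}]'

```text
time: 9.93
tool_pos: [0.5685, -0.1681, 0.0661]
tool_rot: [3.14, 0.002, 2.967]
contact_force: [0.9, 5.7, 5.8]
opening: 0.02
grip_force: 29.8
```

Request:
step_arm --increments '[{"delta_pos": [0, -0.5, 0], "dr": [0, 0, 0], "fingers": 1}, {"delta_pos": [0, -1.0, 0], "dr": [0, 0, 0], "fingers": 1}, {"delta_pos": [0, -1.5, 0], "dr": [0, 0, 0], "fingers": 1}, {"delta_pos": [0, -2.0, 0], "dr": [0, 0, 0], "fingers": 1}, {"delta_pos": [0, -2.2, 0], "dr": [0, 0, 0], "fingers": 1}]'

```text
time: 10.55
tool_pos: [0.5633, -0.1909, 0.0646]
tool_rot: [-3.141, -0.001, 2.967]
contact_force: [-0.4, 0.3, -2.3]
opening: 0.0197
grip_force: 29.7
```

```bash
python3 - <<'E'
from cell import viewer,robot
from h import *
s=robot.observe();print(s["tool_pos"],s["tool_rot"],s["contact_force"],s["time"])
ns=("scene","side");ims=[viewer.read_camera(n) for n in ns];ps=[viewer.camera_params(n) for n in ns]
j=np.array([.5643,-.1902,-.1745]);c,t=np.cos(j[2]),np.sin(j[2]);Rj=np.array([[c,-t],[t,c]])
print("tcp in jig",Rj.T@(s["tool_pos"][:2]-j[:2]))
v=[]
for im,p in zip(ims,ps):
    x,y=proj(p,np.array([[*(j[:2]+Rj@[0,.0]),.05]]))[0].astype(int);y=min(y,324);x=max(x,60);v.append(cv2.resize(im[y-60:y+60,x-60:x+60,::-1],(400,400),interpolation=cv2.INTER_CUBIC))
cv2.imwrite("pics/groove.png",np.hstack(v))
E
```

```text
[ 0.56331896 -0.19092141  0.0645983 ] [-3.14149129e+00 -1.01430684e-03  2.96715595e+00] [-0.41960655  0.28577023 -2.32092239] 10.55
tcp in jig [-0.00084089 -0.00088077]
```

View pics/groove.png

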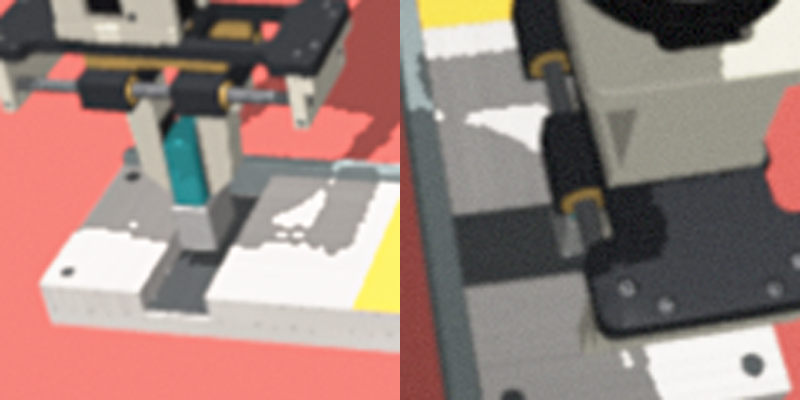

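The force vanished and the tool sank 1.5 mm. The crop shows the foot at (205,225) over the dark groove with gaps on both sides. Lowering onto the floor.

Request:
step_arm --increments '[{"delta_pos": [0, 0, 0.5], "dr": [0, 0, 0], "fingers": 1}, {"delta_pos": [0, 0, 1.0], "dr": [0, 0, 0], "fingers": 1}, {"delta_pos": [0, 0, 1.2], "dr": [0, 0, 0], "fingers": 1}, {"delta_pos": [0, 0, 1.3], "dr": [0, 0, 0], "fingers": 1}, {"delta_pos": [0, 0, 1.35], "dr": [0, 0, 0], "fingers": 1}]'

```text
time: 11.28
tool_pos: [0.5639, -0.1903, 0.0517]
tool_rot: [3.142, 0.0, 2.968]
contact_force: [-0.8, -0.0, -2.7]
opening: 0.0197
grip_force: 29.7
```

Request:
step_arm --increments '[{"delta_pos": [0, 0, 0.05], "dr": [0, 0, 0], "fingers": 1}, {"delta_pos": [0, 0, 0.1], "dr": [0, 0, 0], "fingers": 1}, {"delta_pos": [0, 0, 0.1], "dr": [0, 0, 0], "fingers": 1}, {"delta_pos": [0, 0, 0.15], "dr": [0, 0, 0], "fingers": 1}, {"delta_pos": [0, 0, 0.15], "dr": [0, 0, 0], "fingers": 1}]'

```text
time: 11.9
tool_pos: [0.5638, -0.1903, 0.0502]
tool_rot: [3.142, -0.0, 2.968]
contact_force: [0.2, -1.0, -2.0]
opening: 0.0197
grip_force: 29.7
```

Request:
step_arm --increments '[{"delta_pos": [0, 0, 0.05], "dr": [0, 0, 0], "fingers": 1}, {"delta_pos": [0, 0, 0.05], "dr": [0, 0, 0], "fingers": 1}, {"delta_pos": [0, 0, 0.08], "dr": [0, 0, 0], "fingers": 1}, {"delta_pos": [0, 0, 0.08], "dr": [0, 0, 0], "fingers": 1}, {"delta_pos": [0, 0, 0.08], "dr": [0, 0, 0], "fingers": 1}]'

```text
time: 12.52
tool_pos: [0.5639, -0.1903, 0.0501]
tool_rot: [-3.142, 0.0, 2.968]
contact_force: [-2.1, -0.1, 5.2]
opening: 0.0199
grip_force: 29.7
```

Floor reached, exactly 16 mm below the plate top. Release and retreat straight up.

Request:
step_arm --increments '[{"delta_pos": [0, 0, 0], "dr": [0, 0, 0], "fingers": 0.5}, {"delta_pos": [0, 0, 0], "dr": [0, 0, 0], "fingers": 0.3}, {"delta_pos": [0, 0, 0], "dr": [0, 0, 0], "fingers": 0.1}, {"delta_pos": [0, 0, 0], "dr": [0, 0, 0], "fingers": 0}, {"delta_pos": [0, 0, 0], "dr": [0, 0, 0], "fingers": 0}]'

```text
time: 13.15
tool_pos: [0.5638, -0.1903, 0.0493]
tool_rot: [3.142, -0.0, 2.968]
contact_force: [0.2, -0.0, -0.3]
opening: 0.0456
grip_force: 0.0
```

Request:
step_arm --increments '[{"delta_pos": [0, 0, -1], "dr": [0, 0, 0], "fingers": 0}, {"delta_pos": [0, 0, -4], "dr": [0, 0, 0], "fingers": 0}, {"delta_pos": [0, 0, -8], "dr": [0, 0, 0], "fingers": 0}, {"delta_pos": [0, 0, -13], "dr": [0, 0, 0], "fingers": 0}, {"delta_pos": [0, 0, -15], "dr": [0, 0, 0], "fingers": 0}]'

```text
time: 13.78
tool_pos: [0.5649, -0.1908, 0.2037]
tool_rot: [-3.14, 0.006, 2.968]
contact_force: [0.3, -1.0, 0.0]
opening: 0.046
grip_force: 0.0
```

```bash
python3 - <<'E'
from cell import viewer,robot
from h import *
s=robot.observe();print(s["tool_pos"],s["contact_force"],s["opening"],s["time"])
ims=[viewer.read_camera(n)[:,:,::-1] for n in("scene","wrist")]
cv2.imwrite("pics/end.png",np.hstack([cv2.resize(ims[0][110:260,60:260],(400,300)),cv2.resize(ims[1],(400,300))]))
E
```

```text
[ 0.5649285 -0.1908273  0.2037104] [ 0.31159956 -0.99963532  0.02985818] 0.04603051239486007 13.775
```

View pics/end.png

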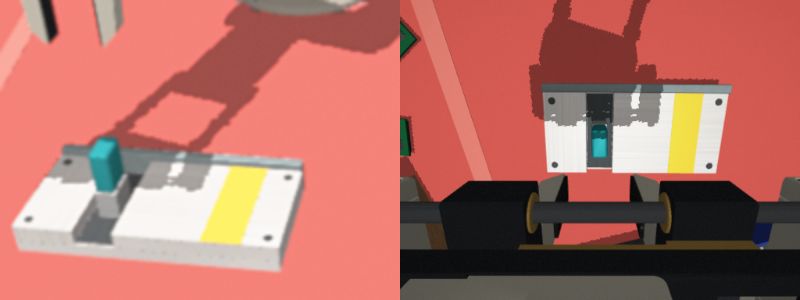

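The teal key stands upright and centred in the groove (scene crop (105,180), wrist (600,140)), and the gripper is clear. Handing in.

```bash
python3 -c "
from cell import robot
print(robot.hand_in())"
```

```text
the job is handed in; nothing more can be done
None
```

The teal key was set on the tape, dragged along the plate and left upright, fully down in the cross groove; I never touched the orange and grey keys, and the job is handed in at about 14 s (no verdict was returned).

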